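# Unload the nut fixture with its ejector lever

### The job

The big steel nut sits sunk in the blue fixture. Press the red pad of the ejector lever slowly down until the lever bottoms on its stop, and lean on it there with about 12 N for a second, never more than 20 N, so that the other end tips up and raises the nut. Then take the raised nut and put it in the yellow bin, leaving the padlock and the brass knob where they are.

Things in the scene. Friction and masses are not known exactly. Their poses are not given: they have to be found in the camera images.
- fixture: Fixture bolted to the bench: dark base plate 215 x 90 x 12 mm, two blue cheeks (x = -38 to 82 mm, y = 18 to 34 mm either side) with flat tops 48 mm above the bench, and an end block as high at x = 74 to 82 mm. Origin on the bench under the lever's pivot, z up, x along the lever from the red pad (-x, outside the cheeks) to the nut. Only the lever's pad end stands higher than the cheeks.
- nest (a point): Centre of the nest's floor at the start (49 mm from the pivot towards +x of the fixture, 30 mm above the bench), fixed to the fixture. The nest is the gap between the cheeks, 36 mm wide; its floor is the toe of the lever.
- lever: Steel lever, 24 mm wide, between the cheeks. Origin on its pivot axis (along the fixture's y, 34 mm up); at joint value 0 its axes are the fixture's. Its +x arm is a flat toe, 71 mm long, under the nut, with a rib that keeps the nut in place. The pivot has stiff, damped friction: about 3.5 N at the pad moves it slowly, faster pressing takes more, and it stays where it is left.
- press_pad (a point): Centre of the slightly domed top of the round red pad (30 mm across) on the lever's raised -x end, the place to press: 90 mm from the pivot and 73 mm above the bench at the start. It sinks 20 to 34 mm in an arc about the pivot, moving 6 to 8 mm farther out along the fixture's -x.
- ejector (a joint): Angle of the lever, rad: 0 at the start, nut end down; grows as the red pad sinks and the nut end tips up. It ends on an adjustable brass stop screw under the pad end, whose height is unknown and differs every time: somewhere between about 0.21 and 0.36. The stop is nearly rigid: the push rises steeply there.
- nut: Steel hex nut, 35 mm over corners (x), 30 mm over flats (y), 16 mm high, 0.06 to 0.13 kg. Origin: centre of its underside, z along the bore. It starts on the toe, flats towards the cheeks with 3 mm free each side, its top 2 mm below the cheek tops. With the lever on its stop it stands tilted with the toe, 8 to 15 mm of it above the cheek tops, to be gripped over the flats, across the fixture's y.
- bin: Small yellow stacking bin, loose, 93 x 124 mm and 50 mm high, open on top. Origin at the centre of its underside, z up; inside it is 80 mm along x and 112 mm along y, its floor is 2 mm thick; the wall at -x is only 25 mm high.
- padlock: Small brass padlock, 59 x 38 x 13 mm, lying loose on the bench; leave it. Origin at the centre of its underside.
- knob: Turned brass furniture knob, 35 mm across and 37 mm high, standing loose on the bench; leave it. Origin at the centre of its underside.

How it is judged:
By the outcome, as a careful person would: the job done as asked, in the order asked, and still so for the second after the job is handed in, with the robot touching nothing.
It also fails if it takes over 64 s, if anything falls off the work surface, if the arm or the gripper's body presses on something with over 40 N, if the wrist force passes 120 N, or if a joint passes its speed limit or range.

### The arm

A 7-joint arm with a two-finger parallel gripper is mounted at the origin on a cart in front of the work surface, level with it; the furniture and walls round the work are solid. World frame = base frame: x ahead of the robot, y to its left, z up, the work surface at z = 0. Lengths are in m, angles in rad, forces in N, time in s.
With the tool pointing down it reaches from about 0.4 to 0.85 m from the base axis. Payload 4.5 kg.
Tool frame: the origin (TCP) lies at the very end of the fingers, on their centre line; the grasp point (between the pads) lies 19 mm behind it; z points along the fingers, y is the direction in which the jaws open and shut (so a half turn about z gives the same grasp; the last joint's range is limited). The gripper opens to 85 mm and grips with 20 to 120 N. Pads are 22 mm wide; open, the fingers measure 114 mm over their backs; the gripper's body (76 mm by 85 mm) begins 54 mm behind the grasp point. The pads swing forward as they close: fully open they stand 13 mm farther back than shut.
Start: joints at [-1.19, 0.689, -0.195, 1.565, 0.157, 0.902, -0.215], TCP at [0.212, 0.588, 0.231] pointing down, gripper open.
Joint ranges: [-3.01, 3.01], [-0.46, 2.08], [-1.47, 1.51], [0.13, 2.56], [-1, 4.14], [0.04, 2.09], [-2.66, 2.66]. Speed limits (rad/s): [2.57, 2.57, 3.14, 3.14, 3.14, 3.14, 3.14].

### API

Orientations are given as a unit quaternion [x, y, z, w].
In Python, from plant import r, cams gives the robot as it stands. The module is installed in compiled form; this text tells all that it offers.
- The arm moves only by the tool play_rows, never from a script. Its argument "increments" is one flat list of numbers, 7 for each row, row after row: the turn, a rotation vector about the tool's x, y, z in degrees, then the shift along the tool's x, y, z in mm, then the opening, from 0 (shut) to 1 (fully open). In form: [ax, ay, az, dx, dy, dz, jaw, ax, ay, az, dx, dy, dz, jaw, ...]. A call has 1 to 12 rows; each row is the pose to reach, as a shift and turn from the pose commanded when the call began, along the tool's axes at that moment; what a row does not reach only later rows make up. A row lasts 1/10 s, in which the tool goes at most 50 mm and 8.59 degrees, less where a joint would pass 70% of its speed; a pose out of reach is approached as far as the arm can. A call with a gripper value outside its range is refused whole. The fingers move at their own pace and stop on an object; "grip_force" is the grip in N (left out, the last holds). Time passes only in rows, so rows that repeat a pose let the fingers close. It gives the time, the measured TCP pose, the force and the opening at its end, in the units of the state.
- r.get_obs(): the state, without advancing time (a new reading comes with each control period).
- cams.read_camera(name): name is "side" or "top"; returns a dict with "color" (384x512x3 uint8, red, green, blue), "range_z" (384x512 float32, m along the optical axis (not along the pixel's ray), 0 where there is no reading), "fx", "fy", "cx", "cy" (pixels), "k1" (the pictures are not rectified: a ray, as slopes to the right and down, at radius r is drawn at 1 + k1 r^2 times it, then the intrinsics apply), "R" (3x3) and "t" (3): a world point X has camera coordinates R X + t. Camera axes: x right, y down, z forward; pixel columns grow to the right and rows downward; lengths in m; the calibration is good to about 2 mm. A picture is of the moment at which its call begins.
- r.sign_off(): hands the job in, once; it reports no verdict.
The state is a dict: "clock": time; "q": joint angles; "qd": joint speeds; "joint_torque": joint torques, N m; "ee_pos": TCP position; "tcp_rot": TCP orientation; "wrist_force": force on the tool from outside, world axes, zero at the start; "ft_torque": the same for the moment, N m; "width": finger opening in m.
Only numpy, scipy, OpenCV 4.12 (cv2) and the standard library are available. Lean on these libraries where they do the work, as an engineer would, in place of code of your own. Each camera call takes 0.05 s, during which the arm holds its last target.

## Working session

There is one attempt and no reset: what is moved stays moved. The work goes in short steps, Python scripts to look and compute and a tool call to move; the robot and the scene stay as the last step left them, time stands still between calls to the robot, and variables do not carry over. Pictures are saved under pics/ and viewed, and the job is handed in when it is done.

Besides the shell and the picture viewer there is one more tool, called after ">>>" as a command line: name --argument value ..., lists and objects as JSON in quotes. play_rows: Moves the arm, as the interface text tells. Its arguments: {"type":"object","properties":{"increments":{"type":"array","items":{"type":"number"}},"grip_force":{"type":"number"}},"required":["increments"]}

```bash
mkdir -p pics; python3 - <<'E'
from plant import r,cams
import cv2,numpy as np
o=r.get_obs()
for k,v in o.items(): print(k,np.round(v,4))
for n in("side","top"):
    c=cams.read_camera(n)
    cv2.imwrite(f"pics/{n}0.png",c["color"][:,:,::-1])
    np.savez(f"{n}0.npz",**c)
    print(n,c["fx"],c["fy"],c["cx"],c["cy"],c["k1"],np.round(c["R"],4).tolist(),c["t"])
E
```

```text
clock 0.0
q [-1.1902  0.69   -0.1945  1.5664  0.1573  0.9025 -0.2151]
qd [-0.0018 -0.0005 -0.0004 -0.0003 -0.     -0.0009 -0.0029]
joint_torque [ 1.00000e-04 -5.39605e+01 -1.26720e+00 -1.58544e+01  8.90000e-03
  9.20000e-03  0.00000e+00]
ee_pos [0.2122 0.5871 0.2305]
tcp_rot [ 1.725e-01  9.850e-01 -1.000e-03 -1.000e-04]
wrist_force [ 0.4598 -0.3807  0.1226]
ft_torque [ 0.0097 -0.0254 -0.011 ]
width 0.0853
side 411.89871808606705 411.89871808606705 255.37029458633316 188.31204684208504 -0.09744713942218285 [[-0.9906, -0.1358, 0.0133], [-0.1021, 0.6727, -0.7328], [0.0905, -0.7273, -0.6803]] [0.61349102 0.18768198 0.81172423]
top 495.5637200741922 495.5637200741922 260.4959778156906 187.78576814549928 0.06413556890075203 [[-0.0049, -1.0, 0.0034], [-0.9933, 0.0045, -0.1157], [0.1156, -0.0039, -0.9933]] [-0.12222639  0.65030573  1.25258567]
```

View pics/side0.png

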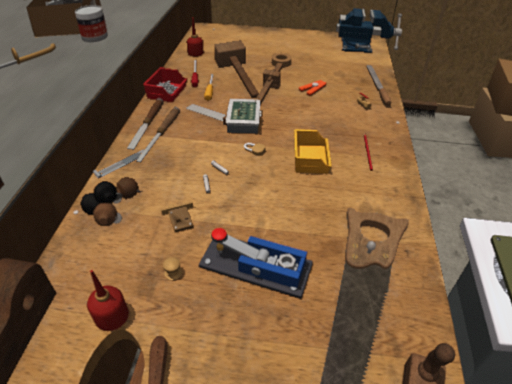

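View pics/top0.png

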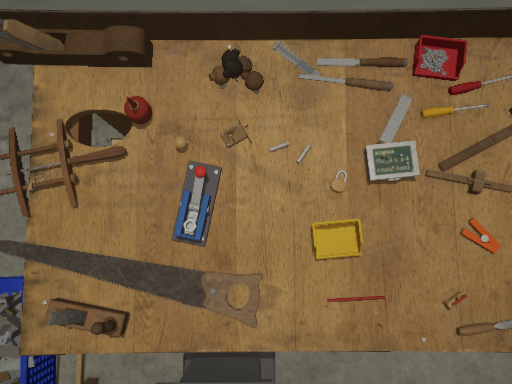

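```bash
cat > h.py <<'E'
import numpy as np,cv2
def ray(c,uv):
    uv=np.atleast_2d(np.asarray(uv,float)); k1=float(c["k1"])
    d=np.c_[(uv[:,0]-c["cx"])/c["fx"],(uv[:,1]-c["cy"])/c["fy"]]
    s=d.copy()
    for _ in range(30): s=d/(1+k1*(s**2).sum(1,keepdims=True))
    D=np.c_[s,np.ones(len(s))]
    R=c["R"];o=-R.T@c["t"]
    return o,D@R
def onz(c,uv,z):
    o,D=ray(c,uv); return o+D*((z-o[2])/D[:,2])[:,None]
def proj(c,X):
    X=np.atleast_2d(X); p=X@c["R"].T+c["t"]; s=p[:,:2]/p[:,2:]
    s=s*(1+float(c["k1"])*(s**2).sum(1,keepdims=True))
    return np.c_[s[:,0]*c["fx"]+c["cx"],s[:,1]*c["fy"]+c["cy"]]
def tri(c1,p1,c2,p2):
    o1,d1=ray(c1,p1);o2,d2=ray(c2,p2);d1=d1[0]/np.linalg.norm(d1);d2=d2[0]/np.linalg.norm(d2)
    A=np.c_[d1,-d2];s=np.linalg.lstsq(A,o2-o1,rcond=None)[0]
    a=o1+s[0]*d1;b=o2+s[1]*d2
    return (a+b)/2,np.linalg.norm(a-b)
def load(f): 
    z=np.load(f); return {k:z[k] for k in z}
E
python3 - <<'E'
from h import *
for n,(x,y,w,h) in (("side",(190,215,130,90)),("top",(165,150,70,105))):
    c=load(n+"0.npz");im=c["color"][y:y+h,x:x+w,::-1]
    f=6 if n=="side" else 5
    cv2.imwrite(f"pics/{n}z.png",cv2.resize(im,None,fx=f,fy=f,interpolation=cv2.INTER_CUBIC))
for n in("side","top"):
    c=load(n+"0.npz");hsv=cv2.cvtColor(c["color"],cv2.COLOR_RGB2HSV)
    for nm,lo,hi,box in(("red",(0,150,80),(8,255,255),(190,150,240,260)),("blue",(100,120,40),(125,255,255),(150,150,320,310)),("yel",(22,170,80),(32,255,255),(280,120,380,270))):
        m=cv2.inRange(hsv,lo,hi); mm=np.zeros_like(m);x0,y0,x1,y1=box;mm[y0:y1,x0:x1]=m[y0:y1,x0:x1]
        k,l,s,ce=cv2.connectedComponentsWithStats(mm)
        for i in range(1,k):
            if s[i,4]>20: print(n,nm,s[i],np.round(ce[i],1))
        P=np.argwhere(mm)[:,::-1]
        print(cv2.minAreaRect(P.astype(np.float32)))
E
```

```text
side red [211 228  16  12 153] [218.5 233.5]
((218.5, 233.5), (11.0, 15.0), 90.0)
side blue [ 238  237   68   50 1518] [273.3 263.2]
((270.9905700683594, 261.28302001953125), (65.24626922607422, 37.3620719909668), 15.945395469665527)
((297.7529602050781, 151.71176147460938), (9.219545364379883, 0.6507911682128906), 49.39870071411133)
top red [195 166  11  11 105] [200.  171.2]
((200.0, 171.0), (10.0, 10.0), 90.0)
top blue [175 190  35  51 573] [191.4 216.4]
((191.70974731445312, 214.6877899169922), (25.98160743713379, 46.44561004638672), 12.094757080078125)
top yel [ 312  219   51   40 1363] [335.1 240. ]
((337.48016357421875, 238.302001953125), (36.51786422729492, 48.25930404663086), 84.2894058227539)
```

```bash
python3 - <<'E'
from h import *
t=load("top0.npz");a=cv2.imread("pics/topz.png");b=cv2.imread("pics/sidez.png")
print(a.shape,b.shape)
E
```

```text
(525, 350, 3) (540, 780, 3)
```

View pics/topz.png

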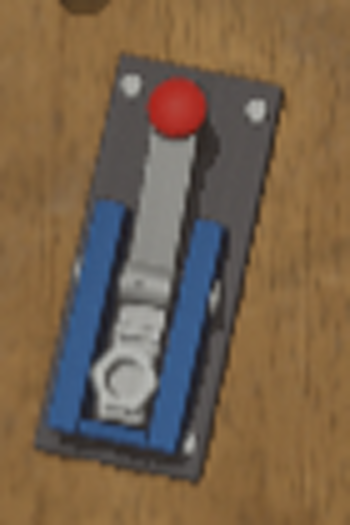

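View pics/sidez.png

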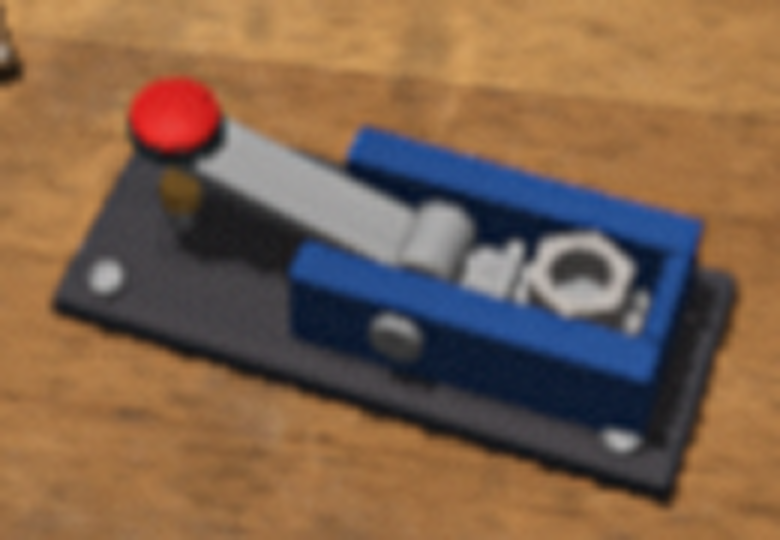

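```bash
python3 - <<'E'
from h import *
T=load("top0.npz");S=load("side0.npz")
def zt(p):return (np.array(p)+.5)/5-.5+[165,150]
def zs(p):return (np.array(p)+.5)/6-.5+[190,215]
def fit(M,W):
    m=M.mean(0);w=W.mean(0);A=M-m;B=W-w
    a=np.arctan2((A[:,0]*B[:,1]-A[:,1]*B[:,0]).sum(),(A*B).sum())
    R=np.array([[np.cos(a),-np.sin(a)],[np.sin(a),np.cos(a)]]);t=w-R@m
    return a,t,np.linalg.norm(W-(M@R.T+t),axis=1)
M=np.array([[-38,-34],[-38,-18],[-38,18],[-38,34],[82,-34],[82,34]])/1000
ut=zt([[95,199],[129,210],[195,219],[228,227],[48,428],[180,452]])
Wt=onz(T,ut,.048)[:,:2]
a,t,e=fit(M,Wt);print("top",np.degrees(a),t,e*1000)
us=zs([[295,243],[365,128],[703,220],[655,372]])
Ws=onz(S,us,.048)[:,:2]
Ms=np.array([[-38,-34],[-38,34],[82,34],[82,-34]])/1000
a2,t2,e=fit(Ms,Ws);print("side",np.degrees(a2),t2,e*1000)
a3,t3,e=fit(np.r_[M,Ms],np.r_[Wt,Ws]);print("both",np.degrees(a3),t3,e*1000)
R=np.array([[np.cos(a3),-np.sin(a3)],[np.sin(a3),np.cos(a3)]])
for x in((-.09,0),(.049,0)): print(R@x+t3)
print("pad ray top",onz(T,[[200,171.2]],.070),"side",onz(S,[[218.5,233.5]],.070), tri(T,[200,171.2],S,[218.5,233.5]))
print("nut",onz(T,zt([[124,377]]),.046),onz(S,zs([[582,268]]),.046))
# range
for n,c in(("t",T),("s",S)):
    Z=c["range_z"];k=[(200,171),(190,225)] if n=="t" else [(218,232)]
    for u,v in k:
        o,D=ray(c,[[u,v]]);print(n,u,v,o+D[0]*np.median(Z[v-1:v+2,u-1:u+2]))
# bin
Z=T["range_z"]
for n,c in(("top",T),("side",S)):
    x,y,w,h=(300,205,75,65) if n=="top" else (285,120,55,60)
    cv2.imwrite(f"pics/{n}bin.png",cv2.resize(c["color"][y:y+h,x:x+w,::-1],None,fx=8,fy=8,interpolation=cv2.INTER_CUBIC))
E
```

```text
top 168.80656600639847 [0.60080926 0.04585421] [1.27128126 2.22386805 0.63524375 1.26279681 0.97731731 1.63241904]
side 166.4390807380759 [0.59941594 0.04560589] [7.40600977 7.45849934 3.1580671  2.86426086]
both 167.78690585175923 [0.60029377 0.04593576] [1.94455609 1.77109506 1.53691306 0.28620956 1.46204434 3.15924462
 8.80714372 6.67361456 4.02879472 1.69958243]
[0.68825685 0.02689643]
[0.55240276 0.05630162]
pad ray top [[0.68918523 0.02861128 0.07      ]] side [[0.68837849 0.03286915 0.07      ]] (array([0.68960837, 0.029118  , 0.06555956]), np.float64(0.0004903052029551584))
nut [[0.55369983 0.05721164 0.046     ]] [[0.55149946 0.0574127  0.046     ]]
t 200 171 [0.68949809 0.02845715 0.07133167]
t 190 225 [0.55436474 0.05790987 0.02985627]
s 218 232 [0.68969868 0.03080886 0.07187774]
```

View pics/topbin.png

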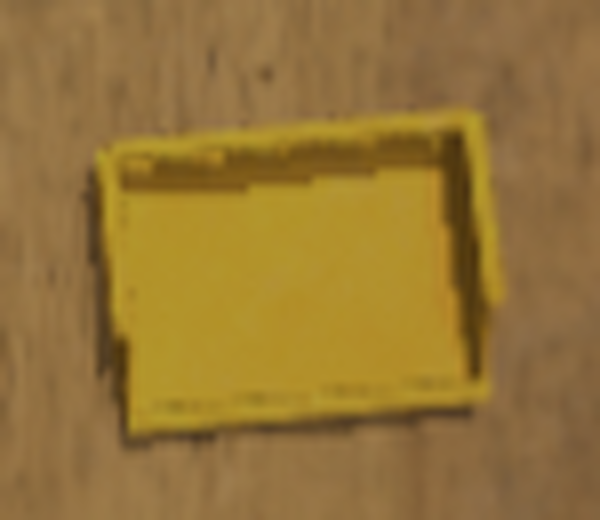

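View pics/sidebin.png

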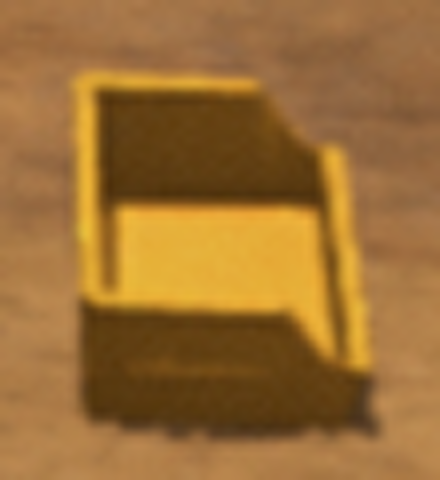

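>>> play_rows --increments '[0, 0, 0, -18, -10, 0, 0, 0, 0, -1, -54, -31, 0, 0, 0, 0, -2, -90, -51, 0, 0, 0, 0, -3, -126, -72, 0, 0, 0, 0, -4, -162, -92, 0, 0, 0, 0, -5, -198, -113, 0, 0, 0, 0, -6, -234, -133, 0, 0, 0, 0, -7, -270, -154, 0, 0, 0, 0, -8.2, -306, -174, 0, 0, 0, 0, -8.2, -342, -195, 0, 0, 0, 0, -8.2, -378, -215, 10, 0, 0, 0, -8.2, -414, -236, 20, 0]' --grip_force 60

```text
clock: 1.3
ee_pos: [0.5225, 0.2238, 0.211]
tcp_rot: [0.102, 0.995, 0.0, 0.0]
wrist_force: [0.9, -0.0, -0.2]
width: 0.0003
```

```bash
cat > mv.py <<'E'
import sys,numpy as np
from plant import r
from scipy.spatial.transform import Rotation as Ro
o=r.get_obs();Q=Ro.from_quat(o["tcp_rot"]);M=Q.as_matrix()
print("t",o["clock"],"p",np.round(o["ee_pos"],4),"F",np.round(o["wrist_force"],2),"w",round(float(o["width"]),4),"xang",round(np.degrees(np.arctan2(M[1,0],M[0,0])),2),"zax",np.round(M[:,2],3))
if len(sys.argv)>3:
    g=np.array(list(map(float,sys.argv[1:4])));print("tool mm",np.round(M.T@(g-o["ee_pos"])*1000,1))
E
python3 mv.py .689 .029 .13
python3 - <<'E'
from h import *
T=load("top0.npz")
z=lambda p:(np.array(p)+.5)/8-.5+[300,205]
hi=onz(T,z([[100,150],[483,112]]),.05);lo=onz(T,z([[130,432],[490,395]]),.025)
print(hi,lo,(hi.mean(0)+lo.mean(0))/2)
E
```

```text
t 1.3 p [0.5225 0.2238 0.211 ] F [ 0.86 -0.02 -0.16] w 0.0003 xang 168.34 zax [ 0.  0. -1.]
tool mm [-202.4 -157.2   81. ]
[[ 0.55628449 -0.25662414  0.05      ]
 [ 0.56798609 -0.37899345  0.05      ]] [[ 0.46653303 -0.26731865  0.025     ]
 [ 0.4780785  -0.38355094  0.025     ]] [ 0.51722053 -0.3216218   0.0375    ]
```

>>> play_rows --increments '[0, 0, 0, -26, -20, 10, 0, 0, 0, 0, -52, -40, 20, 0, 0, 0, 0, -78, -60, 30, 0, 0, 0, 0, -104, -80, 40, 0, 0, 0, 0, -130, -100, 50, 0, 0, 0, 0, -156, -120, 60, 0, 0, 0, 0, -180, -140, 70, 0, 0, 0, 0, -195, -152, 80, 0, 0, 0, 0, -202, -157, 90, 0, 0, 0, 0, -202, -157, 100, 0, 0, 0, 0, -202, -157, 112, 0, 0, 0, 0, -202, -157, 116, 0]'

```text
clock: 2.5
ee_pos: [0.6857, 0.0326, 0.0936]
tcp_rot: [0.1, 0.995, 0.0, -0.002]
wrist_force: [0.8, 0.5, 0.2]
width: 0.0001
```

>>> play_rows --increments '[0, 0, 0, 0, 0, 2, 0, 0, 0, 0, 0, 0, 3, 0]'

```text
clock: 2.7
ee_pos: [0.6875, 0.0315, 0.0925]
tcp_rot: [0.101, 0.995, 0.0, 0.0]
wrist_force: [-0.0, -0.1, -0.1]
width: 0.0002
```

```bash
python3 mv.py .689 .029 .09;python3 - <<'E'
from plant import cams
import cv2
for n,(x,y,w,h) in (("side",(180,150,150,150)),("top",(150,120,110,130))):
    c=cams.read_camera(n);cv2.imwrite(f"pics/{n}1.png",cv2.resize(c["color"][y:y+h,x:x+w,::-1],None,fx=4,fy=4,interpolation=cv2.INTER_CUBIC))
E
```

```text
t 2.7 p [0.6875 0.0315 0.0925] F [-0.05 -0.12 -0.07] w 0.0002 xang 168.4 zax [ 0.  0. -1.]
tool mm [-2.  -2.2  2.5]
```

View pics/side1.png

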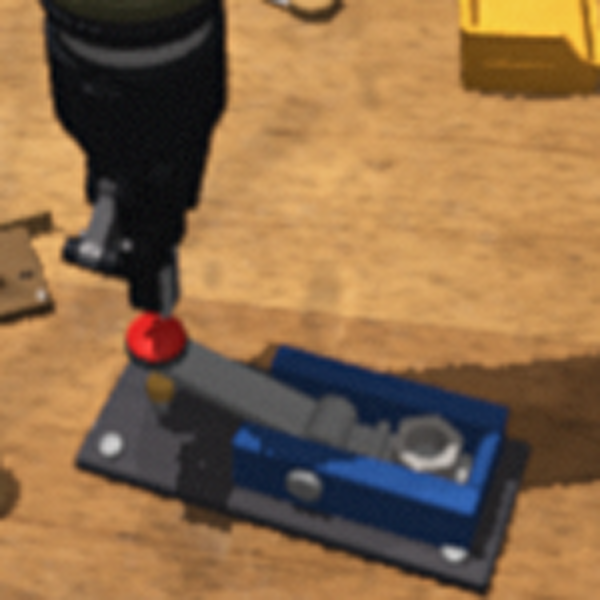

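View pics/top1.png

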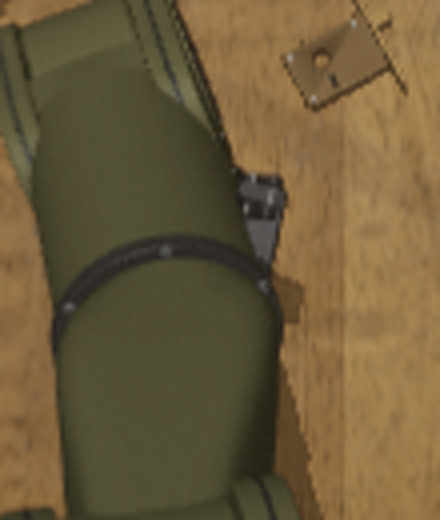

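>>> play_rows --increments '[0, 0, 0, -1, -1, 5, 0, 0, 0, 0, -1.5, -2, 10, 0, 0, 0, 0, -1.5, -2, 13, 0, 0, 0, 0, -1.5, -2, 15, 0, 0, 0, 0, -1.5, -2, 16, 0]'

```text
clock: 3.3
ee_pos: [0.6885, 0.0283, 0.0759]
tcp_rot: [0.102, 0.995, 0.0, -0.0]
wrist_force: [-0.1, 0.2, -0.6]
width: 0.0001
```

>>> play_rows --increments '[0, 0, 0, 0, 0, 1, 0, 0, 0, 0, 0, 0, 2, 0, 0, 0, 0, 0, 0, 3, 0, 0, 0, 0, 0, 0, 4, 0]'

```text
clock: 3.7
ee_pos: [0.689, 0.0284, 0.0726]
tcp_rot: [0.102, 0.995, 0.0, 0.0]
wrist_force: [-0.7, -0.9, 4.2]
width: -0.0
```

>>> play_rows --increments '[0, 0, 0, -0.4, 0, 1, 0, 0, 0, 0, -0.8, 0, 2, 0, 0, 0, 0, -1.2, 0, 3, 0, 0, 0, 0, -1.6, 0, 4, 0, 0, 0, 0, -2, 0, 5, 0, 0, 0, 0, -2.3, 0, 6, 0, 0, 0, 0, -2.7, 0, 7, 0, 0, 0, 0, -3, 0, 8, 0, 0, 0, 0, -3.3, 0, 9, 0, 0, 0, 0, -3.6, 0, 10, 0, 0, 0, 0, -3.9, 0, 11, 0, 0, 0, 0, -4.2, 0, 12, 0]'

```text
clock: 4.9
ee_pos: [0.6932, 0.0275, 0.0604]
tcp_rot: [0.102, 0.995, 0.0, 0.0]
wrist_force: [1.9, 0.3, 4.6]
width: -0.0001
```

>>> play_rows --increments '[0, 0, 0, -0.2, 0, 1, 0, 0, 0, 0, -0.4, 0, 2, 0, 0, 0, 0, -0.6, 0, 3, 0, 0, 0, 0, -0.8, 0, 4, 0]'

```text
clock: 5.3
ee_pos: [0.6942, 0.0272, 0.0564]
tcp_rot: [0.102, 0.995, 0.0, 0.001]
wrist_force: [3.3, -0.3, 4.9]
width: -0.0002
```

>>> play_rows --increments '[0, 0, 0, -0.2, 0, 0.5, 0, 0, 0, 0, -0.5, 0, 1, 0, 0, 0, 0, -0.8, 0, 1.5, 0, 0, 0, 0, -1, 0, 2, 0]'

```text
clock: 5.7
ee_pos: [0.6947, 0.0271, 0.0543]
tcp_rot: [0.102, 0.995, 0.0, 0.0]
wrist_force: [1.7, -0.3, 3.5]
width: -0.0002
```

>>> play_rows --increments '[0, 0, 0, -0.1, 0, 0.5, 0, 0, 0, 0, -0.2, 0, 1, 0, 0, 0, 0, -0.3, 0, 1.5, 0]'

```text
clock: 6.0
ee_pos: [0.695, 0.0271, 0.0528]
tcp_rot: [0.102, 0.995, 0.0, 0.0]
wrist_force: [2.7, 0.0, 5.5]
width: -0.0003
```

>>> play_rows --increments '[0, 0, 0, -0.1, 0, 0.5, 0, 0, 0, 0, -0.2, 0, 1, 0, 0, 0, 0, -0.3, 0, 1.5, 0]'

```text
clock: 6.3
ee_pos: [0.6951, 0.0271, 0.0524]
tcp_rot: [0.102, 0.995, -0.0, -0.0]
wrist_force: [-0.5, -0.1, 13.5]
width: 0.0
```

>>> play_rows --increments '[0, 0, 0, 0, 0, 0, 0, 0, 0, 0, 0, 0, 0, 0, 0, 0, 0, 0, 0, 0, 0]'

```text
clock: 6.6
ee_pos: [0.6951, 0.0271, 0.0524]
tcp_rot: [0.102, 0.995, -0.0, 0.0]
wrist_force: [0.4, -0.1, 10.9]
width: -0.0001
```

>>> play_rows --increments '[0, 0, 0, 0, 0, 0.1, 0, 0, 0, 0, 0, 0, 0.1, 0, 0, 0, 0, 0, 0, 0.1, 0, 0, 0, 0, 0, 0, 0.1, 0, 0, 0, 0, 0, 0, 0.1, 0, 0, 0, 0, 0, 0, 0.1, 0]'

```text
clock: 7.2
ee_pos: [0.6951, 0.0271, 0.0524]
tcp_rot: [0.102, 0.995, -0.0, 0.0]
wrist_force: [0.3, -1.0, 12.3]
width: 0.0
```

>>> play_rows --increments '[0, 0, 0, 0, 0, 0, 0, 0, 0, 0, 0, 0, 0, 0, 0, 0, 0, 0, 0, 0, 0, 0, 0, 0, 0, 0, 0, 0, 0, 0, 0, 0, 0, 0, 0, 0, 0, 0, 0, 0, 0, 0]'

```text
clock: 7.8
ee_pos: [0.6951, 0.0271, 0.0524]
tcp_rot: [0.102, 0.995, 0.0, 0.0]
wrist_force: [-0.1, -1.1, 11.1]
width: 0.0003
```

>>> play_rows --increments '[0, 0, 0, 0, 0, -2, 0, 0, 0, 0, 0, 0, -10, 0, 0, 0, 0, 0, 0, -25, 0, 0, 0, 0, 0, 0, -45, 0.2, 0, 0, 0, 0, 0, -70, 0.5, 0, 0, 0, 0, 0, -90, 0.5, 0, 0, 0, 0, 0, -100, 0.5, 0, 0, 0, 0, 0, -100, 0.5]'

```text
clock: 8.6
ee_pos: [0.6958, 0.0271, 0.153]
tcp_rot: [0.102, 0.995, 0.0, 0.001]
wrist_force: [0.8, -0.3, -0.8]
width: 0.0428
```

```bash
python3 mv.py .557 .0557 .15;python3 - <<'E'
from plant import cams
import cv2,numpy as np
for n,(x,y,w,h) in (("side",(190,200,130,100)),("top",(150,120,110,130))):
    c=cams.read_camera(n);np.savez(f"{n}2.npz",**c);cv2.imwrite(f"pics/{n}2.png",cv2.resize(c["color"][y:y+h,x:x+w,::-1],None,fx=6 if n=="side" else 4,fy=6 if n=="side" else 4,interpolation=cv2.INTER_CUBIC))
E
```

```text
t 8.6 p [0.6958 0.0271 0.153 ] F [ 0.84 -0.33 -0.79] w 0.0428 xang 168.33 zax [ 0.002  0.    -1.   ]
tool mm [ 1.418e+02 -1.000e-01  2.700e+00]
```

View pics/side2.png

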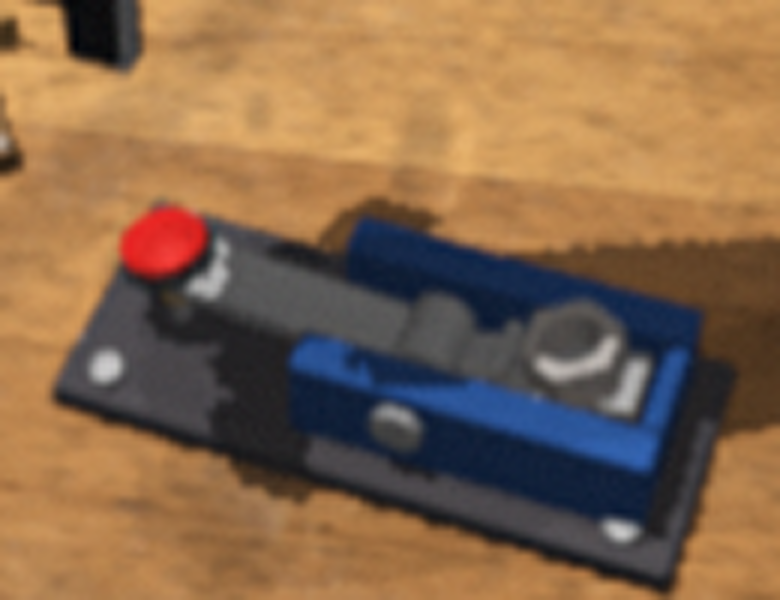

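View pics/top2.png

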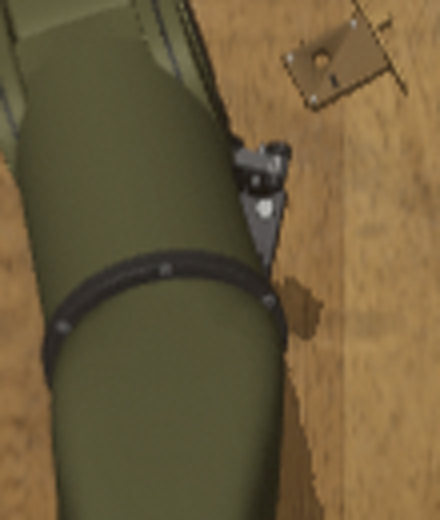

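```bash
python3 - <<'E'
from h import *
S=load("side2.npz")
zs=lambda p:(np.array(p)+.5)/6-.5+[190,200]
print(onz(S,zs([[574,340]]),.056))
# nut lateral vs cheeks in original top view along fixture y, at the nut row
T=load("top0.npz");zt=lambda p:(np.array(p)+.5)/5-.5+[165,150]
o=np.array([.601,.0462]);a=np.radians(168.3);u=np.array([np.cos(a),np.sin(a)]);v=np.array([-u[1],u[0]])
im=cv2.imread("pics/topz.png")
for z,p in((.048,[[70,317],[102,324],[178,340],[212,347]]),(.046,[[90,378],[158,380],[124,377]])):
    W=onz(T,zt(p),z)[:,:2]-o;print(np.round(np.c_[W@u,W@v]*1000,1))
E
```

```text
[[0.5546348  0.05838096 0.056     ]]
[[ 24.  -34.5]
 [ 24.3 -17.8]
 [ 24.7  22.1]
 [ 24.8  39.9]]
[[ 52.5 -18.1]
 [ 46.6  16.2]
 [ 48.6  -1.2]]
```

>>> play_rows --increments '[0, 0, 0, 20, 0, 0, 0.45, 0, 0, 0, 50, 0, 0, 0.45, 0, 0, 0, 80, 0, 0, 0.45, 0, 0, 0, 110, 0, 0, 0.45, 0, 0, 0, 132, 0.5, 10, 0.45, 0, 0, 0, 142, 0.5, 25, 0.45, 0, 0, 0, 142, 0.5, 40, 0.45, 0, 0, 0, 142, 0.5, 55, 0.45, 0, 0, 0, 142, 0.5, 65, 0.45, 0, 0, 0, 142, 0.5, 72, 0.45, 0, 0, 0, 142, 0.5, 75, 0.45, 0, 0, 0, 142, 0.5, 75, 0.45]'

```text
clock: 9.9
ee_pos: [0.556, 0.0561, 0.0758]
tcp_rot: [0.102, 0.995, -0.0, -0.0]
wrist_force: [-0.8, 0.2, -0.0]
width: 0.0383
```

```bash
python3 mv.py .5565 .0563 .06;python3 - <<'E'
from plant import cams
import cv2,numpy as np
n="side";x,y,w,h=(190,180,130,120)
c=cams.read_camera(n);np.savez(f"{n}3.npz",**c);cv2.imwrite(f"pics/{n}3.png",cv2.resize(c["color"][y:y+h,x:x+w,::-1],None,fx=5,fy=5,interpolation=cv2.INTER_CUBIC))
E
```

```text
t 9.9 p [0.556  0.0561 0.0758] F [-0.83  0.23 -0.  ] w 0.0383 xang 168.33 zax [-0.001 -0.    -1.   ]
tool mm [-0.5  0.3 15.8]
```

View pics/side3.png

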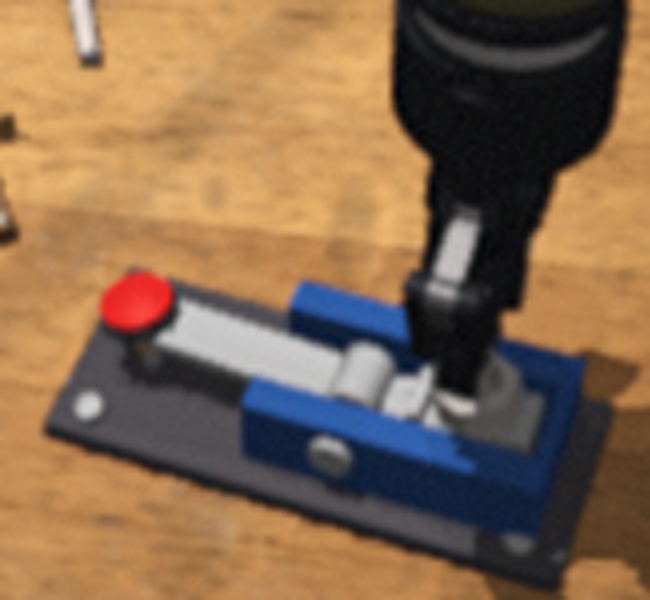

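```bash
python3 - <<'E'
from h import *
S=load("side3.npz")
a=np.radians(168.3);u=np.array([np.cos(a),np.sin(a),0]);v=np.array([-u[1],u[0],0]);p=np.array([.556,.0561,.0758])
f=lambda q:np.round((proj(S,q)-[190,180]+.5)*5-.5,0)
for du in(-.011,0,.011): print(f(p-.019*v+du*u),f(p-.019*v+du*u+[0,0,.004]), f(p-.015*v+du*u-[0,0,.02]))
E
```

```text
[[435. 375.]] [[436. 369.]] [[436. 400.]]
[[464. 383.]] [[464. 377.]] [[464. 408.]]
[[492. 392.]] [[493. 385.]] [[492. 416.]]
```

>>> play_rows --increments '[0, 0, 0, 1, 1, 3, 0.45, 0, 0, 0, 1, 1, 8, 0.45, 0, 0, 0, 1, 1, 13, 0.45, 0, 0, 0, 1, 1, 18, 0.45, 0, 0, 0, 1, 1, 21, 0.45, 0, 0, 0, 1, 1, 23, 0.45, 0, 0, 0, 1, 1, 24, 0.45, 0, 0, 0, 1, 1, 24, 0.45]'

```text
clock: 10.75
ee_pos: [0.5554, 0.0573, 0.0521]
tcp_rot: [0.102, 0.995, 0.0, -0.0]
wrist_force: [-0.4, 0.7, -0.4]
width: 0.0387
```

>>> play_rows --increments '[0, 0, 0, 0, 0, 0.7, 0.45, 0, 0, 0, 0, 0, 1.4, 0.45, 0, 0, 0, 0, 0, 2, 0.45]'

```text
clock: 11.05
ee_pos: [0.5555, 0.0573, 0.0502]
tcp_rot: [0.102, 0.995, 0.0, 0.0]
wrist_force: [0.1, 0.5, 0.7]
width: 0.0387
```

>>> play_rows --increments '[0, 0, 0, 0, 0, 0.5, 0.45, 0, 0, 0, 0, 0, 1, 0.45, 0, 0, 0, 0, 0, 1.5, 0.45]'

```text
clock: 11.35
ee_pos: [0.5554, 0.0574, 0.0487]
tcp_rot: [0.102, 0.995, 0.0, 0.0]
wrist_force: [-0.6, 0.0, 0.3]
width: 0.0383
```

>>> play_rows --increments '[0, 0, 0, 0, 0, 0.5, 0.45, 0, 0, 0, 0, 0, 1, 0.45, 0, 0, 0, 0, 0, 1, 0.45]'

```text
clock: 11.65
ee_pos: [0.5554, 0.0574, 0.0476]
tcp_rot: [0.102, 0.995, 0.0, -0.0]
wrist_force: [0.7, 0.6, 0.8]
width: 0.0381
```

>>> play_rows --increments '[0, 0, 0, 0, 0, 0.5, 0.45, 0, 0, 0, 0, 0, 1, 0.45, 0, 0, 0, 0, 0, 1, 0.45]'

```text
clock: 11.95
ee_pos: [0.5555, 0.0574, 0.0468]
tcp_rot: [0.102, 0.995, 0.0, 0.0]
wrist_force: [-0.1, -0.4, 2.7]
width: 0.0383
```

>>> play_rows --increments '[0, 0, 0, 0, 0, 0.5, 0.45, 0, 0, 0, 0, 0, 1, 0.45, 0, 0, 0, 0, 0, 1, 0.45]'

```text
clock: 12.25
ee_pos: [0.5555, 0.0574, 0.0468]
tcp_rot: [0.102, 0.995, -0.0, 0.0]
wrist_force: [-2.7, -0.2, 11.3]
width: 0.0387
```

>>> play_rows --increments '[0, 0, 0, 0, 0, -1, 0.45, 0, 0, 0, 0, 0, -2.3, 0.45, 0, 0, 0, 0, 0, -2.3, 0.45]'

```text
clock: 12.55
ee_pos: [0.5555, 0.0574, 0.0479]
tcp_rot: [0.102, 0.995, 0.0, 0.0]
wrist_force: [0.3, 1.1, 1.0]
width: 0.0384
```

>>> play_rows --increments '[0, 0, 0, 0, 0, 0, 0.4, 0, 0, 0, 0, 0, 0, 0.35, 0, 0, 0, 0, 0, 0, 0.3, 0, 0, 0, 0, 0, 0, 0.25, 0, 0, 0, 0, 0, 0, 0.25, 0, 0, 0, 0, 0, 0, 0.25]' --grip_force 50

```text
clock: 13.15
ee_pos: [0.5554, 0.0575, 0.0481]
tcp_rot: [0.102, 0.995, 0.0, 0.0]
wrist_force: [-0.1, 0.5, 5.5]
width: 0.0308
```

>>> play_rows --increments '[0, 0, 0, 0, 0, 0, 0, 0, 0, 0, 0, 0, 0, 0, 0, 0, 0, 0, 0, -0.5, 0, 0, 0, 0, -0.4, 0, -2, 0, 0, 0, 0, -0.8, 0, -4, 0, 0, 0, 0, -1.5, 0, -7, 0, 0, 0, 0, -2.2, 0, -10, 0, 0, 0, 0, -3, 0, -14, 0]'

```text
clock: 13.95
ee_pos: [0.5584, 0.0567, 0.0622]
tcp_rot: [0.102, 0.995, 0.0, -0.0]
wrist_force: [-0.2, -0.2, -1.7]
width: 0.0304
```

```bash
python3 mv.py .5565 .0563 .06;python3 - <<'E'
from plant import cams
import cv2,numpy as np
n="side";x,y,w,h=(190,180,130,120)
c=cams.read_camera(n);np.savez(f"{n}4.npz",**c);cv2.imwrite(f"pics/{n}4.png",cv2.resize(c["color"][y:y+h,x:x+w,::-1],None,fx=5,fy=5,interpolation=cv2.INTER_CUBIC))
E
```

```text
t 13.95 p [0.5584 0.0567 0.0622] F [-0.17 -0.17 -1.66] w 0.0304 xang 168.33 zax [-0.  0. -1.]
tool mm [ 1.8 -0.8  2.2]
```

View pics/side4.png

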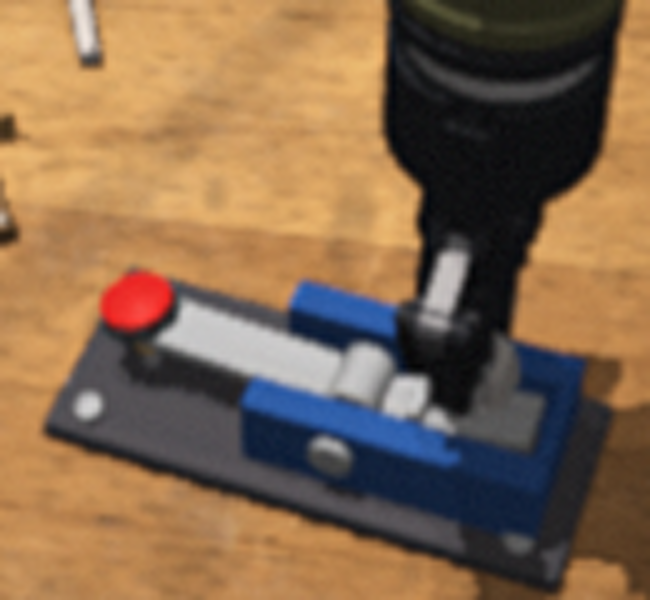

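>>> play_rows --increments '[0, 0, 0, -1, 0, -8, 0, 0, 0, 0, -1, 0, -22, 0, 0, 0, 0, -1, 0, -40, 0, 0, 0, 0, -1, 0, -60, 0, 0, 0, 0, -1, -8, -78, 0, 0, 0, 0, -2, -25, -90, 0, 0, 0, 0, -4, -50, -95, 0, 0, 0, 0, -7, -80, -95, 0, 0, 0, 0, -11, -112, -95, 0, 0, 0, 0, -14, -145, -95, 0, 0, 0, 0, -17, -178, -95, 0, 0, 0, 0, -20, -210, -95, 0]'

```text
clock: 15.2
ee_pos: [0.5353, -0.1545, 0.1582]
tcp_rot: [0.102, 0.995, -0.0, 0.0]
wrist_force: [-0.4, -0.7, -0.5]
width: 0.0302
```

>>> play_rows --increments '[0, 0, 0, -3, -30, 0, 0, 0, 0, 0, -6, -60, 0, 0, 0, 0, 0, -9, -90, 0, 0, 0, 0, 0, -12, -120, 0, 0, 0, 0, 0, -14, -142, 0, 0, 0, 0, 0, -16, -160, 0, 0, 0, 0, 0, -16, -169, 0, 0, 0, 0, 0, -16, -170, 0, 0, 0, 0, 0, -16, -170, 0, 0]'

```text
clock: 16.1
ee_pos: [0.5169, -0.3216, 0.1573]
tcp_rot: [0.101, 0.995, 0.0, 0.0]
wrist_force: [0.1, 0.7, -0.3]
width: 0.0301
```

```bash
python3 mv.py .517 -.322 .08;python3 - <<'E'
from plant import cams
import cv2,numpy as np
n="side";x,y,w,h=(240,60,130,120)
c=cams.read_camera(n);np.savez(f"{n}5.npz",**c);cv2.imwrite(f"pics/{n}5.png",cv2.resize(c["color"][y:y+h,x:x+w,::-1],None,fx=5,fy=5,interpolation=cv2.INTER_CUBIC))
E
```

```text
t 16.1 p [ 0.5169 -0.3216  0.1573] F [ 0.1   0.74 -0.27] w 0.0301 xang 168.37 zax [ 0.     0.001 -1.   ]
tool mm [-0.1 -0.4 77.3]
```

View pics/side5.png

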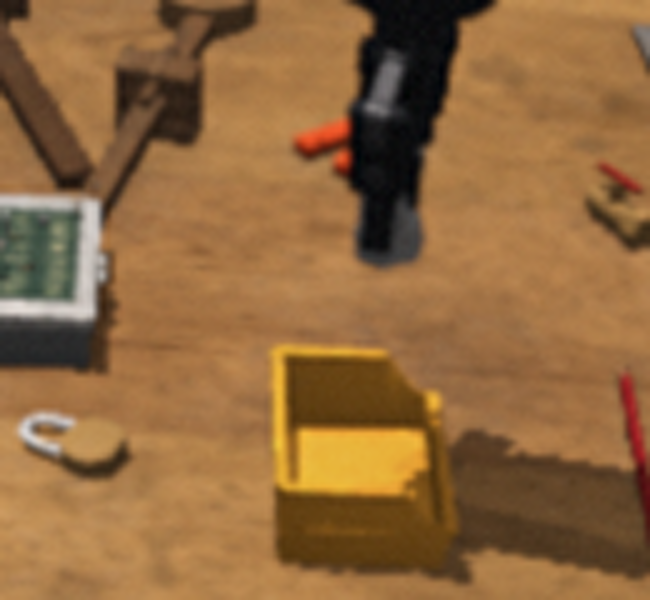

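>>> play_rows --increments '[0, 0, 0, 0, 0, 10, 0, 0, 0, 0, 0, 0, 30, 0, 0, 0, 0, 0, 0, 52, 0, 0, 0, 0, 0, 0, 74, 0, 0, 0, 0, 0, 0, 94, 0, 0, 0, 0, 0, 0, 110, 0, 0, 0, 0, 0, 0, 122, 0, 0, 0, 0, 0, 0, 130, 0, 0, 0, 0, 0, 0, 135, 0, 0, 0, 0, 0, 0, 138, 0, 0, 0, 0, 0, 0, 139, 0, 0, 0, 0, 0, 0, 139, 0]'

```text
clock: 17.35
ee_pos: [0.517, -0.3229, 0.0183]
tcp_rot: [0.102, 0.995, -0.0, 0.0]
wrist_force: [0.1, -0.3, -1.0]
width: 0.0307
```

>>> play_rows --increments '[0, 0, 0, 0, 0, 0, 0.4, 0, 0, 0, 0, 0, 0, 0.5, 0, 0, 0, 0, 0, 0, 0.6, 0, 0, 0, 0, 0, 0, 0.6, 0, 0, 0, 0, 0, 0, 0.6]'

```text
clock: 17.85
ee_pos: [0.5169, -0.3227, 0.0181]
tcp_rot: [0.102, 0.995, -0.0, 0.0]
wrist_force: [-0.0, -0.3, -0.4]
width: 0.0512
```

Now I'll lift out and back off toward the robot's start side so both cameras can see.

>>> play_rows --increments '[0, 0, 0, 0, 0, -8, 0.6, 0, 0, 0, 0, 0, -25, 0.6, 0, 0, 0, 0, 0, -50, 0.6, 0, 0, 0, 0, 0, -80, 0.6, 0, 0, 0, 0, 0, -115, 0.6, 0, 0, 0, 0, 0, -150, 0.6, 0, 0, 0, 0, 0, -175, 0.6, 0, 0, 0, 0, 0, -185, 0.6, 0, 0, 0, 0, 0, -185, 0.6]'

```text
clock: 18.75
ee_pos: [0.5174, -0.323, 0.2044]
tcp_rot: [0.102, 0.995, -0.001, 0.001]
wrist_force: [-0.5, -0.4, 0.0]
width: 0.0515
```

>>> play_rows --increments '[0, 0, 0, 0, 15, 0, 0.6, 0, 0, 0, 0, 45, 0, 0.6, 0, 0, 0, 0, 75, 0, 0.6, 0, 0, 0, 0, 105, 0, 0.6, 0, 0, 0, 0, 135, 0, 0.6, 0, 0, 0, 0, 165, 0, 0.6, 0, 0, 0, 0, 190, 0, 0.6, 0, 0, 0, 0, 205, 0, 0.6, 0, 0, 0, 0, 210, 0, 0.6, 0, 0, 0, 0, 210, 0, 0.6]'

```text
clock: 19.75
ee_pos: [0.5588, -0.1167, 0.2023]
tcp_rot: [0.101, 0.995, -0.0, -0.001]
wrist_force: [0.5, -0.2, 0.6]
width: 0.0514
```

```bash
python3 mv.py;python3 - <<'E'
from plant import cams
import cv2,numpy as np
for n in("side","top"):
    c=cams.read_camera(n);np.savez(f"{n}6.npz",**c);cv2.imwrite(f"pics/{n}6.png",c["color"][:,:,::-1])
E
```

```text
t 19.75 p [ 0.5588 -0.1167  0.2023] F [ 0.49 -0.15  0.64] w 0.0514 xang 168.38 zax [-0.001 -0.    -1.   ]
```

View pics/side6.png

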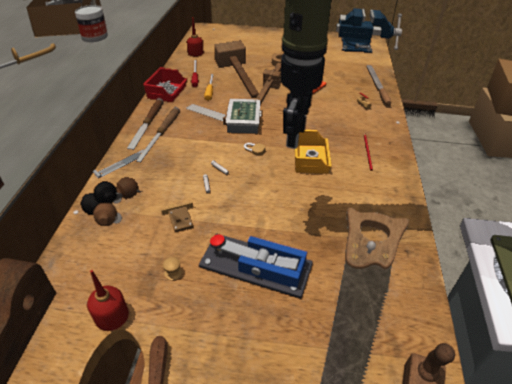

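View pics/top6.png

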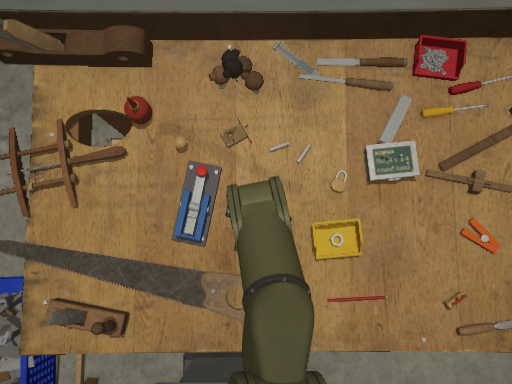

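The nut lies in the bin (top view (337,240), side view (313,153)). The bin has not moved, the padlock is at (339,181) and the knob at (180,143) as before, and the fixture nest is empty.

```bash
python3 -c "
from plant import r
print(r.sign_off())"
```

```text
the job is handed in; nothing more can be done
None
```

The nut is in the yellow bin and the job is handed in, at about 20 s of the 64 s allowed.

- **Press:** I pressed the red pad down slowly along its arc, at about 4–5 N, until the lever met its stop with the pad sunk about 20.6 mm. I leaned on it there for about 1.5 s, with readings of 10.9–13.5 N. These readings come only at the end of each move, but none was above 13.5 N.
- **Nut:** I lowered the fingers until they touched the cheek tops (11 N at most), backed off about 1 mm and gripped the nut over its flats at 50 N. While closing, the fingers pushed on the cheek tops again at 5.5 N. I then lifted the nut along the tilt of the lever and released it just above the bin floor.
- **Last checks:** Both cameras show the nut in the bin and the nest empty. The bin, padlock and knob are where they started, and the robot is clear of everything.
- **Disagreement:** The two cameras placed the fixture corners and the nut a few millimetres apart, up to about 9 mm at the worst corner. I relied mainly on the top view and confirmed the heights by touch.

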